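# Load a recording drive under the dock's bridge and latch it

## Task

Load the recording drive into the dock using fingertip pushes only: slide the flat drive across the worktop, under the dock's low bridge and gently fully home against the back stop, without lifting or tipping it. Then push the dock's latch arm round until it lies closed across the mouth behind the drive. Leave the things lying round about where they are.

Things in the scene. Friction and masses are not known exactly. Their poses are not given: they have to be found in the camera images.
- drive: recording drive: loose flat grey cartridge with a metal lid plate, 84 mm long (its x) x 60 mm wide (its y) x 12 mm high, about 130 g, lying flat on the worktop in front of the dock. Origin: centre of its underside. Its +x end (socket) goes in first and already points roughly to the dock; it is pushed at the ribbed end (-x).
- dock: drive dock: low grey metal frame fixed to the worktop, 118 mm long (x) x 104 mm wide, open underneath, so that the drive slides on the worktop itself. Its origin, on the worktop, is where the centre of the drive's underside lies when fully home, both frames parallel; +x points into the dock. The back stop, a 34 mm high housing, has its face at x = +42 mm.
- dock_mouth (a point): middle of the dock's mouth, on the worktop, 42 mm from the dock's origin on its -x side, axes as the dock's. The mouth is 88 mm wide; lead-in cheeks narrow it within 24 mm to a straight channel 64 mm wide (drive 60) between rails 15 mm high. The home drive's outer end is flush with the ends of the cheeks.
- bridge (a point): middle of the low bridge's underside, 15 mm above the worktop (3 mm of headroom for the drive), axes as the dock's. The bridge spans the whole channel, reaches 17 mm either way along x, and its top is 24 mm above the worktop.
- latch (a joint): latch arm, rad: 0 = closed, pointing to the dock's -y across the mouth (hard stop); 1.57 = open, pointing to the dock's -x; up to 2.1 = swung farther outward (starts at 1.75 to 2.05). Stiff hinge, about 0.05 N m: it stays where left. Closed, its face is 2 mm behind the home drive's end, so that it closes fully only with the drive home.
- latch_hinge (a point): on the latch arm's upright hinge axis, left of the mouth, at x = -50 mm, y = +58 mm in the dock's frame. The arm is a dark metal bar 12 mm wide that reaches 90 mm from the axis, 5 to 14 mm above the worktop.
- latch_post (a point): upright black finger post on the latch arm, 12 mm diameter, 72 mm from the hinge axis, from 13 to 37 mm above the worktop; the point is on its axis, 25 mm above the worktop
- tape_roll: bystander: loose roll of tape lying flat, 103 mm diameter, 25 mm high, right of the drive; origin at the centre of its underside
- card_adapter: bystander: loose memory card adapter, 50x40x10 mm, left of the drive; origin at the centre of its underside
- cassette_grey: bystander: loose grey cassette, 64x100x12 mm, left of the dock; origin at the centre of its underside
Mind the look-alikes: they are no part of the job. Leave any orange or yellow look-alike of the drive alone.

How it is judged:
On the way:
1. the drive lies flat under the bridge, fully home, with the latch still open (x of drive in the frame of dock above -0.004 m and angle between the x axis of drive and the x axis of dock, either way round below 0.08 rad and value of joint latch above 0.15 rad), for 0.2 s.
At the end, for the whole second after the job is handed in: the drive lies flat and at rest in the channel under the bridge, within 4 mm of fully home against the back stop, and the latch arm is closed across the mouth behind it (within 0.1 rad) (x of drive in the frame of dock between -0.004 and 0.003 m and y of drive in the frame of dock between -0.004 and 0.004 m and angle between the x axis of drive and the x axis of dock, either way round below 0.08 rad and angle between drive's own z axis and vertical below 0.05 rad and height (world z) of drive below 0.003 m and value of joint latch below 0.1 rad and linear speed of drive below 0.01 m/s); the robot touches nothing.
It fails at once if the drive was lifted or tipped (its centre raised more than 6 mm or tilted more than 0.15 rad) (height (world z) of drive above 0.006 m or angle between drive's own z axis and vertical above 0.15 rad).
It fails at once if the drive was pushed or squeezed with more than 40 N (contact force between the arm and drive above 40 N).
It fails at once if a bystander was moved more than 20 mm (distance of any of tape_roll, card_adapter, cassette_grey from where it was at the start of the episode above 0.02 m).
It also fails if it takes over 58 s, if anything falls off the work surface, if the arm or the gripper's body presses on something with over 40 N, if the wrist force passes 120 N, or if a joint passes its speed limit or range.

## Robot

A 7-joint arm with a two-finger parallel gripper is mounted at the origin on a cart in front of the work surface, level with it; the furniture and walls round the work are solid. World frame = base frame: x ahead of the robot, y to its left, z up, the work surface at z = 0. Lengths are in m, angles in rad, forces in N, time in s.
With the tool pointing down it reaches from about 0.4 to 0.85 m from the base axis. Payload 10.4 kg.
Tool frame: the origin (TCP) lies on the centre line of the jaws, within the pads' length; the fingertips stand 17 mm ahead of it and the grasp point (between the pads) lies 2 mm behind it; z points along the fingers, y is the line along which they close (so a half turn about z gives the same grasp; the last joint's range is limited). The gripper opens to 85 mm and grips with 20 to 120 N. Pads are 22 mm wide; open, the fingers measure 114 mm over their backs; the gripper's body (76 mm by 85 mm) begins 54 mm behind the grasp point. The pads swing forward as they close: fully open they stand 13 mm farther back than shut.
Start: joints at [1.217, 0.332, -0.065, 1.46, 0.022, 1.35, -0.088], TCP at [0.203, -0.591, 0.248] pointing down, gripper open.
Joint ranges: [-2.6, 2.6], [-0.5, 2.12], [-1.47, 1.34], [0.16, 2.42], [-1.27, 4.41], [0.06, 2.06], [-2.6, 2.6]. Speed limits (rad/s): [2.22, 2.22, 2.79, 2.79, 3.14, 3.14, 3.14].

## Interface

Orientations are given as a unit quaternion [x, y, z, w].
In Python, from workcell import sensors, imaging, order, spotter gives the robot as it stands. The module is installed in compiled form; this text tells all that it offers.
- The arm moves only by the shell command python3 -m inch 'ROWS' [FORCE]. ROWS is JSON, a list that holds one entry, the list of rows, each a list of 7 numbers: the shift along the tool's x, y, z in m, then the turn, a rotation vector about the tool's x, y, z in rad, then the closure, from -1 (fully open) to 1 (shut). In form: [[[x, y, z, ax, ay, az, hand], ...]]. A call has 1 to 10 rows; each row is the pose to reach, as a shift and turn from the pose commanded when the call began, along the tool's axes at that moment; what a row does not reach only later rows make up. A row lasts 1/10 s, in which the tool goes at most 50 mm and 8.59 degrees, less where a joint would pass 70% of its speed; a pose out of reach is approached as far as the arm can. A call with a gripper value outside its range is refused whole. The fingers move at their own pace and stop on an object; FORCE is the grip in N (left out, the last holds). Time passes only in rows, so rows that repeat a pose let the fingers close. It gives the time, the measured TCP pose, the force, the opening and the grip force at its end, in the units of the state.
- sensors.get_obs(): the state, without advancing time (a new reading comes with each control period).
- imaging.camera(name): name is "scene" or "top" or "wrist"; returns the picture (400x640x3 uint8, blue, green, red); there is no depth.
- imaging.calibration(name): a dict with "mtx" (3x3 intrinsics, pixels), "R" (3x3) and "t" (3): a world point X has camera coordinates R X + t; the wrist camera has in their place "tool_from_camera" (4x4, takes a point from camera to tool coordinates, whose origin is the TCP and whose axes are the flange's). Camera axes: x right, y down, z forward; pixel columns grow to the right and rows downward; lengths in m; the calibration is good to about 2 mm. The wrist camera is an equidistant fisheye: a pixel r from the principal point sees the ray r / f radians off the axis. A picture is of the moment at which its call begins: read the wrist's pose just before it. calibration takes no time and is no camera call.
- order.hand_in(): hands the job in; it is judged then, once.
Trained networks look in the newest picture that a camera, given by its name, has taken for a name from the list of things; names that differ only in an ending like _2 or _b are one class to them, and where a whole thing is asked for, a point or a joint stands for the part that bears it (a point fixed in the world has none). Each returns a list of dicts, best first, with "conf" (0 to 1); they miss things now and then, are a little off and sometimes report something else, mostly with a low value. They report only what shows in the picture. A call takes as long as a camera call. They do not tell look-alikes from the thing itself.
- spotter.look_for(label, camera): "pixel" ([column, row] in pixels, amid what is visible of it).
The state is a dict: "clock": time; "joint_pos": joint angles; "joint_velocities": joint speeds; "tau": joint torques, N m; "position": TCP position; "ee_rot": TCP orientation; "ft_force": force on the tool from outside, world axes, zero at the start; "torque": the same for the moment, N m; "grip_width": opening from 0.0 (shut) to 1.0 (fully open); "grasp_force": force on a finger pad.
Only numpy, scipy, OpenCV 4.12 (cv2) and the standard library are available. Lean on these libraries where they do the work, as an engineer would, in place of code of your own. Each camera call takes 0.05 s, during which the arm holds its last target. There are 200 camera calls.

## Working session

There is one attempt and no reset: what is moved stays moved. The work goes in short steps, Python scripts to look and compute and a shell command to move; the robot and the scene stay as the last step left them, time stands still between calls to the robot, and variables do not carry over. Pictures are saved under pics/ and viewed, at most 10 in all, crops included, and the job is handed in when it is done.

```bash
mkdir -p pics
cat > h.py <<'E'
import numpy as np, cv2
from workcell import sensors, imaging, order, spotter
from scipy.spatial.transform import Rotation as Ro
def ray(cam,px,z):
    c=imaging.calibration(cam);R=np.array(c["R"]);t=np.array(c["t"]).ravel();K=np.array(c["mtx"])
    o=-R.T@t
    d=R.T@np.linalg.inv(K)@np.array([px[0],px[1],1.])
    return o+d*(z-o[2])/d[2]
def proj(cam,X):
    c=imaging.calibration(cam);p=np.array(c["mtx"])@(np.array(c["R"])@np.array(X,float)+np.array(c["t"]).ravel());return p[:2]/p[2]
E
python3 - <<'E'
from h import *
o=sensors.get_obs();print(o["clock"],o["position"],o["ee_rot"],o["grip_width"],o["ft_force"])
for c in ["top","scene"]:
    im=imaging.camera(c);cv2.imwrite(f"pics/{c}0.png",im)
    k=imaging.calibration(c);print(c,-np.array(k["R"]).T@np.array(k["t"]).ravel(),k["mtx"][0][0])
    for l in ["drive","dock","latch","latch_post","tape_roll"]:
        for r in spotter.look_for(l,c)[:2]:
            print(c,l,r["conf"],r["pixel"],ray(c,r["pixel"],{"latch_post":.037,"drive":.012}.get(l,.01)).round(3))
E
```

```text
0.0 [ 0.20286101 -0.59078642  0.24751425] [ 9.86353859e-01  1.64637609e-01 -1.58192131e-04 -7.05505972e-04] 0.997813998997201 [-0.26887111  0.33150294  0.11655673]
top [0.37672174 0.05223313 0.89118894] 378.5696245586413
top drive 0.95 [304.2, 271.5] [0.39  0.073 0.012]
top drive 0.94 [240.8, 281.7] [0.38  0.218 0.012]
top dock 0.65 [279.9, 147.1] [0.693 0.107 0.01 ]
top latch 0.67 [243.7, 183.1] [0.61 0.2  0.01]
top latch 0.2 [278.6, 148.3] [0.69 0.11 0.01]
top latch_post 0.58 [243.3, 183.6] [0.602 0.196 0.037]
top tape_roll 0.57 [368.9, 235.2] [ 0.459 -0.084  0.01 ]
top tape_roll 0.48 [220.8, 150.3] [0.698 0.251 0.01 ]
scene [ 0.10682165 -0.22181023  0.71302453] 365.1484756356981
scene drive 0.97 [221.5, 237.6] [0.377 0.207 0.012]
scene drive 0.78 [268.9, 264.9] [0.378 0.074 0.012]
scene dock 0.6 [335.0, 170.2] [0.697 0.095 0.01 ]
scene latch 0.8 [279.8, 176.6] [0.602 0.206 0.01 ]
scene latch_post 0.65 [279.6, 174.3] [0.589 0.195 0.037]
scene tape_roll 0.78 [361.3, 280.6] [ 0.451 -0.112  0.01 ]
```

Run:
```python
import cv2
im=cv2.imread("pics/top0.png")[90:330,170:430]
cv2.imwrite("pics/topc.png",cv2.resize(im,(650,600),interpolation=cv2.INTER_CUBIC))
```

```text
(no output)
```

View pics/topc.png

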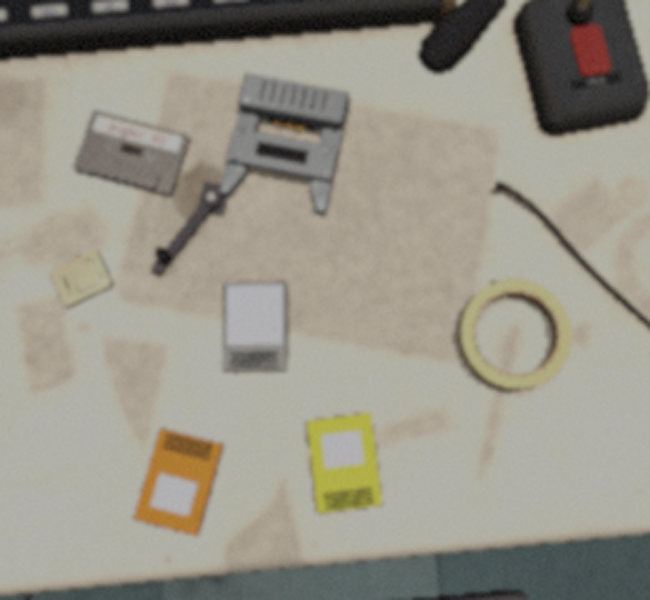

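View pics/scene0.png

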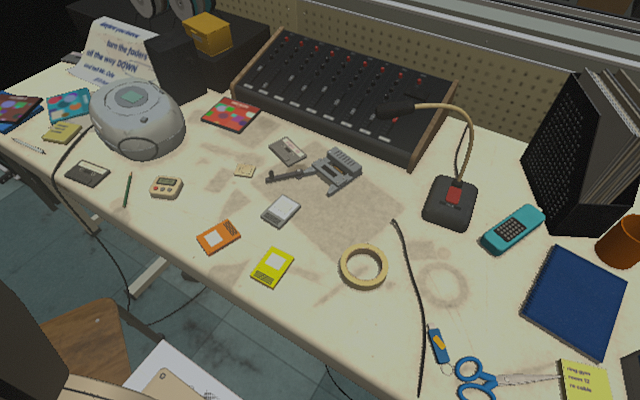

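```bash
python3 - <<'E'
from h import *
f=lambda u,v:(170+u/2.5,90+v/2.5)
P={"hingetop":(212,197,.018),"post":(165,256,.037),"armtip":(156,271,.014),"rearL":(247,74,.034),"rearR":(348,93,.034),"midfrontL":(240,107,.034),"midfrontR":(343,123,.034),
"bridgeFL":(229,163,.024),"bridgeFR":(336,181,.024),"cheekRend":(320,213,.015),"cheekLend":(222,192,.015),
"dFL":(224,283,.012),"dFR":(286,282,.012),"dBL":(224,371,.012),"dBR":(287,371,.012)}
W={}
for k,(u,v,z) in P.items(): W[k]=ray("top",f(u,v),z)[:2]; print(k,W[k].round(4))
def yaw(a,b): d=W[b]-W[a];return np.arctan2(d[1],d[0])
print("yaw from lateral edges", [round(float(np.degrees(yaw(a,b)+np.pi/2)),1) for a,b in [("rearL","rearR"),("midfrontL","midfrontR"),("bridgeFL","bridgeFR"),("cheekLend","cheekRend")]])
print("drive yaw",np.degrees(yaw("dBL","dFL")),np.degrees(yaw("dBR","dFR")),np.degrees(yaw("dFL","dFR"))+90)
print("arm",np.linalg.norm(W["post"]-W["hingetop"]))
E
for c in top scene; do :; done
python3 - <<'E'
import cv2
im=cv2.imread("pics/top0.png")[112:252,225:325]
cv2.imwrite("pics/topd.png",cv2.resize(im,(428,600),interpolation=cv2.INTER_CUBIC))
E
```

```text
hingetop [0.6408 0.17  ]
post [0.5824 0.214 ]
armtip [0.5742 0.2276]
rearL [0.7564 0.1269]
rearR [0.728  0.0312]
midfrontL [0.7232 0.1358]
midfrontR [0.698  0.0387]
bridgeFL [0.6713 0.151 ]
bridgeFR [0.644  0.0503]
cheekRend [0.6163 0.0683]
cheekLend [0.6458 0.1605]
dFL [0.5572 0.1644]
dFR [0.5528 0.106 ]
dBL [0.4742 0.1695]
dBR [0.4689 0.1113]
yaw from lateral edges [-16.6, -14.6, -15.2, -17.7]
drive yaw -3.493794765197829 -3.6572769226733537 -4.290058387583812
arm 0.0731207695773042
```

View pics/topd.png

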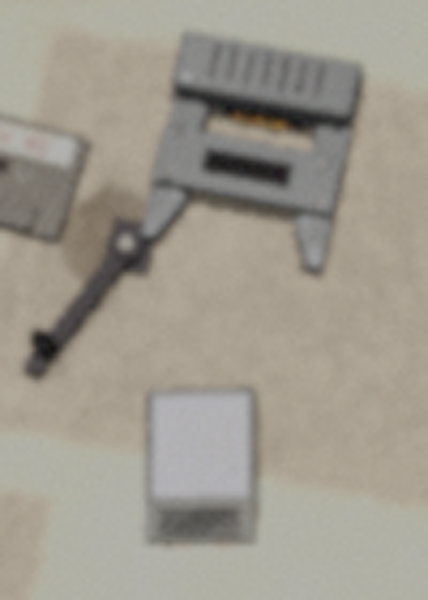

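The top view shows the grey drive at crop (202,465), which is roughly world (0.513, 0.138) with yaw -3.7°. The dock is above it with yaw of about -16° and origin about (0.672, 0.099). The latch arm points down-left, with its post at (42,345). Next I'll move behind the drive, hand partly closed, so I can push with two fingertips.

```bash
python3 -m inch '[[[0.46,-0.625,0,0,0,0.6,0.2],[0.46,-0.625,0,0,0,0.6,0.2],[0.46,-0.625,0,0,0,0.6,0.2],[0.46,-0.625,0,0,0,0.6,0.2],[0.46,-0.625,0,0,0,0.6,0.2],[0.46,-0.625,0,0,0,0.6,0.2],[0.46,-0.625,0,0,0,0.6,0.2],[0.46,-0.625,0,0,0,0.6,0.2],[0.46,-0.625,0,0,0,0.6,0.2],[0.46,-0.625,0,0,0,0.6,0.2]]]' 20
cat >> h.py <<'E'
def go(x,y,z,yaw):
    "shift/turn in tool axes from measured pose to world target"
    o=sensors.get_obs();R=Ro.from_quat(o["ee_rot"]);T=Ro.from_euler("z",yaw)*Ro.from_quat([1,0,0,0])
    a=R.as_matrix()[:,0]
    print("t",round(o["clock"],2),"pos",o["position"].round(4),"yaw",round(float(np.degrees(np.arctan2(a[1],a[0]))),2),"F",np.round(o["ft_force"],1),"gw",round(o["grip_width"],3))
    print("shift",R.inv().apply(np.array([x,y,z])-o["position"]).round(4),"turn",(R.inv()*T).as_rotvec().round(4))
E
python3 -c "
from h import *
go(.437,.15,.1,np.radians(-15.8))"
```

```text
clock: 1.6
position: [0.3524, -0.1133, 0.2486]
ee_rot: [0.991, -0.134, 0.0, 0.001]
ft_force: [1.8, 0.3, 0.7]
grip_width: 0.398
grasp_force: 0.0
t 1.6 pos [ 0.3524 -0.1133  0.2486] yaw -15.43 F [1.8 0.3 0.7] gw 0.398
shift [ 0.0114 -0.2765  0.1484] turn [ 0.0009 -0.0011  0.0064]
```

```bash
python3 -m inch '[[[0.01,-0.275,0,0,0,0.006,0.2],[0.01,-0.275,0,0,0,0.006,0.2],[0.01,-0.275,0,0,0,0.006,0.2],[0.01,-0.275,0,0,0,0.006,0.2],[0.01,-0.275,0,0,0,0.006,0.2],[0.01,-0.275,0,0,0,0.006,0.2],[0.01,-0.275,0,0,0,0.006,0.2],[0.01,-0.275,0,0,0,0.006,0.2],[0.01,-0.275,0,0,0,0.006,0.2],[0.01,-0.275,0,0,0,0.006,0.2]]]'
cat >> h.py <<'E'
def wray(px,z,o=None):
    o=o or sensors.get_obs();c=imaging.calibration("wrist");K=np.array(c["mtx"]);T=np.array(c["tool_from_camera"])
    v=np.array([(px[0]-K[0,2])/K[0,0],(px[1]-K[1,2])/K[1,1]]);r=np.hypot(*v)
    d=np.array([*(v/r*np.sin(r)),np.cos(r)])
    R=Ro.from_quat(o["ee_rot"]).as_matrix()
    p=R@T[:3,3]+o["position"];d=R@T[:3,:3]@d
    return p+d*(z-p[2])/d[2]
E
python3 -c "
from h import *
go(.437,.15,.06,np.radians(-15.8))
im=imaging.camera('wrist');cv2.imwrite('pics/w1.png',im)
print(imaging.calibration('wrist'))
for l in ['drive','dock','latch_post','latch_hinge','bridge']:
  for r in spotter.look_for(l,'wrist')[:3]: print(l,r)
"
```

```text
clock: 2.6
position: [0.435, 0.1459, 0.2483]
ee_rot: [0.99, -0.138, 0.0, 0.0]
ft_force: [-0.5, 0.1, 0.8]
grip_width: 0.398
grasp_force: 0.0
t 2.6 pos [0.435  0.1459 0.2483] yaw -15.88 F [-0.5  0.1  0.8] gw 0.398
shift [ 0.0007 -0.0046  0.1883] turn [ 0.0008 -0.0005 -0.0015]
{'mtx': array([[309.70691629,   0.        , 318.92443021],
       [  0.        , 309.70691629, 199.33581044],
       [  0.        ,   0.        ,   1.        ]]), 'tool_from_camera': array([[-5.85671732e-04, -9.51155926e-01, -3.08710318e-01,
         8.05936046e-02],
       [ 9.99999769e-01, -6.63933827e-04,  1.48466039e-04,
        -2.65259717e-04],
       [-3.46177576e-04, -3.08710160e-01,  9.51156095e-01,
        -1.25290634e-01],
       [ 0.00000000e+00,  0.00000000e+00,  0.00000000e+00,
         1.00000000e+00]])}
drive {'pixel': [390.2, 187.3], 'conf': 0.96}
drive {'pixel': [271.9, 218.9], 'conf': 0.82}
drive {'pixel': [307.0, 103.6], 'conf': 0.59}
dock {'pixel': [237.5, 33.3], 'conf': 0.78}
latch_post {'pixel': [232.0, 48.5], 'conf': 0.57}
latch_hinge {'pixel': [239.3, 31.8], 'conf': 0.96}
bridge {'pixel': [242.3, 29.4], 'conf': 0.83}
```

View pics/w1.png

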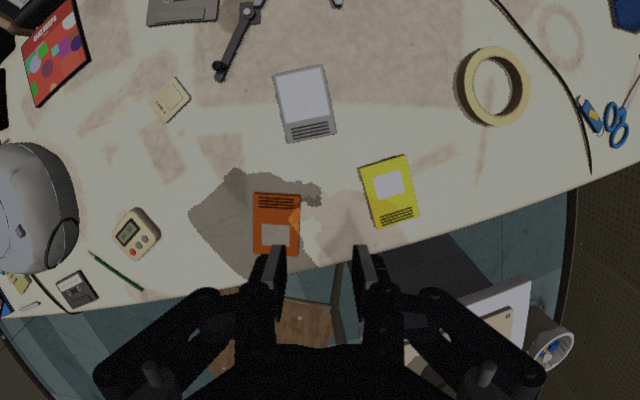

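```bash
python3 -c "
from h import *
P=[wray(p,.012)[:2] for p in [(273,73),(324,65),(337,135),(285,142)]]
print(np.round(P,4),np.mean(P,0));b=(P[0]-P[3]+P[1]-P[2]);print(np.degrees(np.arctan2(b[1],b[0])))
for p,z in [((249,14),.018),((219,73),.037),((388,190),.012),((276,222),.012)]: print(wray(p,z).round(4))
"
python3 -m inch '[[[0,-0.004,0.05,0,0,0,0.2],[0,-0.004,0.10,0,0,0,0.2],[0,-0.004,0.15,0,0,0,0.2],[0,-0.004,0.19,0,0,0,0.2],[0,-0.004,0.19,0,0,0,0.2],[0,-0.004,0.19,0,0,0,0.2]]]'
```

```text
[[0.5609 0.1661]
 [0.553  0.1075]
 [0.4699 0.1152]
 [0.4787 0.176 ]] [0.51562571 0.14122673]
-6.0618401305819845
[0.6382 0.1727 0.018 ]
[0.5778 0.2206 0.037 ]
[0.3881 0.0715 0.012 ]
[0.3855 0.2176 0.012 ]
clock: 3.5
position: [0.4361, 0.1515, 0.0592]
ee_rot: [0.991, -0.137, -0.0, -0.0]
ft_force: [0.7, 0.7, 0.9]
grip_width: 0.401
grasp_force: 0.0
```

```bash
python3 -m inch '[[[0,0,0.015,0,0,0,0.2],[0,0,0.025,0,0,0,0.2],[0,0,0.032,0,0,0,0.2],[0,0,0.037,0,0,0,0.2],[0,0,0.037,0,0,0,0.2],[0,0,0.037,0,0,0,0.2]]]'
python3 -c "
from h import *
go(.45,.147,.02,np.radians(-15.8))
im=imaging.camera('wrist')[40:300,170:470];cv2.imwrite('pics/w2.png',cv2.resize(im,(690,598),interpolation=cv2.INTER_CUBIC))"
```

```text
clock: 4.1
position: [0.4362, 0.1512, 0.0215]
ee_rot: [0.991, -0.137, 0.0, 0.0]
ft_force: [0.6, -0.2, 0.4]
grip_width: 0.404
grasp_force: 0.0
t 4.1 pos [0.4362 0.1512 0.0215] yaw -15.75 F [ 0.6 -0.2  0.4] gw 0.404
shift [0.0144 0.0003 0.0015] turn [-0.     -0.0003  0.0008]
```

View pics/w2.png

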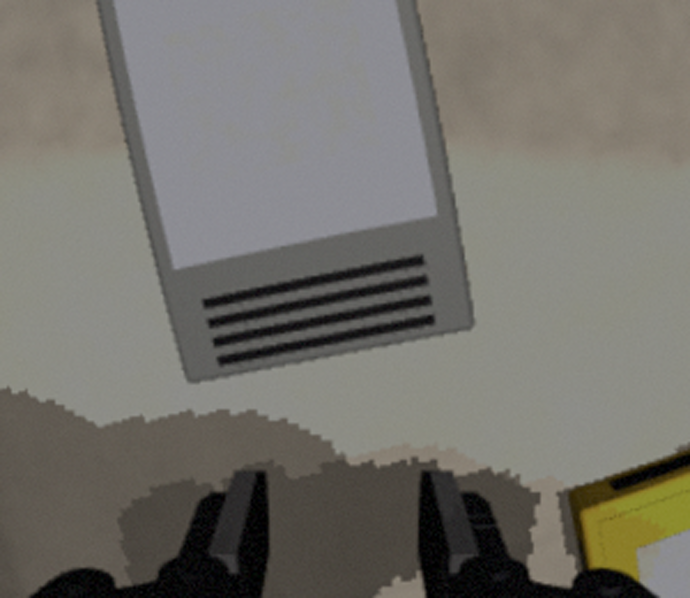

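```bash
python3 -m inch '[[[0.01,0,0.003,0,0,0,0.2],[0.018,0,0.003,0,0,0,0.2],[0.025,0,0.003,0,0,0,0.2],[0.032,0,0.003,0,0,0,0.2],[0.039,0,0.003,0,0,0,0.2],[0.046,0,0.003,0,0,0,0.2],[0.053,0,0.003,0,0,0,0.2],[0.060,0,0.003,0,0,0,0.2],[0.065,0,0.003,0,0,0,0.2],[0.065,0,0.003,0,0,0,0.2]]]'
python3 -c "
from h import *
go(.45,.147,.02,np.radians(-15.8))
im=imaging.camera('wrist')[0:270,160:480];cv2.imwrite('pics/w3.png',cv2.resize(im,(710,599),interpolation=cv2.INTER_CUBIC))"
```

```text
clock: 5.15
position: [0.4993, 0.1331, 0.0183]
ee_rot: [0.991, -0.137, 0.0, -0.0]
ft_force: [0.5, -0.6, 0.9]
grip_width: 0.402
grasp_force: 0.0
t 5.15 pos [0.4993 0.1331 0.0183] yaw -15.81 F [ 0.5 -0.6  0.9] gw 0.402
shift [-0.0513  0.     -0.0017] turn [-0.0002 -0.0004 -0.0001]
```

View pics/w3.png

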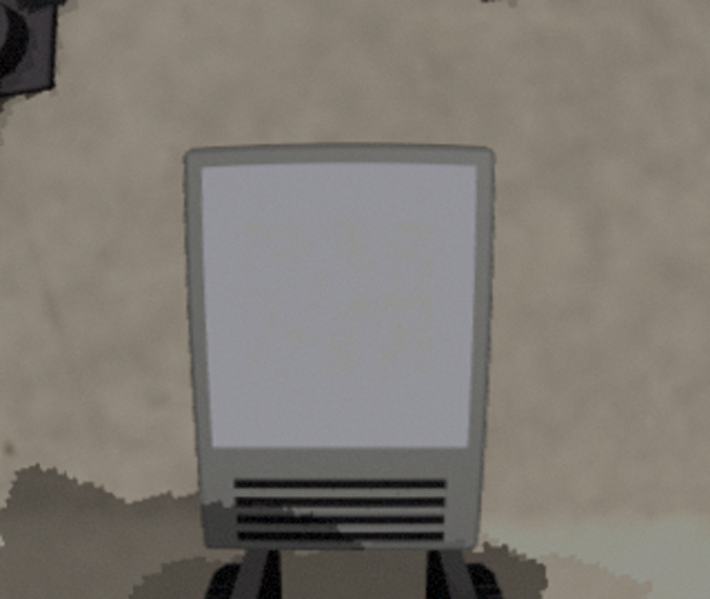

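The drive is flush against both fingers and aligned with the tool. Its front edge runs from crop (187,150) to (493,150), and the right cheek tip shows at about (500,0), straight ahead of its right side. The drive is therefore too far right of the dock axis. I'll measure that offset.

```bash
python3 -c "
from h import *
s=710/320
P=[wray((160+u/s,v/s),.012)[:2] for u,v in [(187,150),(493,150),(480,548),(204,548)]]
print(np.round(P,4));c=np.mean(P,0)
print(c)
a=np.radians(-15.8);ex=np.array([np.cos(a),np.sin(a)]);ey=np.array([-ex[1],ex[0]])
tcp=sensors.get_obs()['position'][:2]
print('along from tcp',(c-tcp)@ex,(c-tcp)@ey)
print('hinge block R corner',wray((160+53/s,88/s),.012), 'cheek tip R', wray((160+500/s,1/s),.015))
for o in [(.672,.0985)]: print('dock rel',(c-o)@ex,(c-o)@ey)
im=imaging.camera('top');cv2.imwrite('pics/top2.png',im)
"
python3 -m inch '[[[-0.03,0,-0.02,0,0,0,0.2],[-0.03,0,-0.06,0,0,0,0.2],[-0.03,0,-0.10,0,0,0,0.2],[-0.03,0,-0.14,0,0,0,0.2],[-0.03,0,-0.16,0,0,0,0.2],[-0.03,0,-0.16,0,0,0,0.2]]]'
python3 -c "
from h import *
go(.45,.147,.18,np.radians(-15.8))
im=imaging.camera('wrist')[0:240,160:480];cv2.imwrite('pics/w4.png',cv2.resize(im,(800,600),interpolation=cv2.INTER_CUBIC))"
```

```text
[[0.6003 0.1375]
 [0.5842 0.0817]
 [0.5048 0.1032]
 [0.521  0.1608]]
[0.5525661  0.12077456]
along from tcp 0.055026060885381194 0.002657592234590115
hinge block R corner [0.62308538 0.16030571 0.012     ] cheek tip R [0.61240412 0.07261278 0.015     ]
dock rel -0.12098636683109193 -0.01108650611498659
clock: 5.85
position: [0.471, 0.1421, 0.1812]
ee_rot: [0.991, -0.137, 0.003, -0.0]
ft_force: [0.4, 0.2, -0.3]
grip_width: 0.393
grasp_force: 0.0
t 5.85 pos [0.471  0.1421 0.1812] yaw -15.76 F [ 0.4  0.2 -0.3] gw 0.393
shift [-0.0215  0.001   0.0011] turn [-0.0012 -0.0051  0.0007]
```

View pics/w4.png

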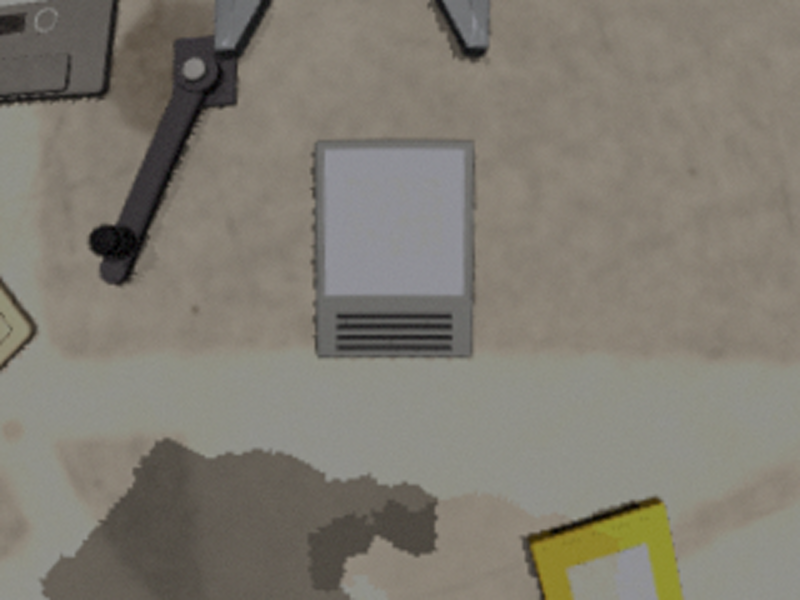

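```bash
python3 -c "
from h import *
s=2.5
a=np.radians(-15.8);ex=np.array([np.cos(a),np.sin(a)]);ey=np.array([-ex[1],ex[0]])
def q(u,v,z,n): p=wray((160+u/s,v/s),z)[:2];print(n,p.round(4),(p@ex).round(4),(p@ey).round(4));return p
L=q(216,52,.015,'Lout');L2=q(238,50,.015,'Lin');R=q(466,52,.015,'Rin');R2=q(488,50,.015,'Rout')
H=q(195,69,.018,'hinge');P=q(108,240,.037,'post')
D=[q(u,v,.012,'d') for u,v in [(317,141),(473,141),(472,356),(317,356)]];c=np.mean(D,0);print(c)
print('rel mouth',(c-(L2+R)/2)@ex,(c-(L2+R)/2)@ey)
o=H-(-.05)*ex-.058*ey;print('o from hinge',o,'drive rel',(c-o)@ex,(c-o)@ey)
t=c-.055*ey-.0*ex
go(t[0]-.02*ey[0],t[1]-.02*ey[1],.08,a+np.pi/2);print(sensors.get_obs()['joint_pos'].round(2))
"
```

```text
Lout [0.6448 0.1628] 0.5761 0.3322
Lin [0.6426 0.1546] 0.5762 0.3238
Rin [0.6169 0.0741] 0.5734 0.2392
Rout [0.6157 0.0659] 0.5745 0.2311
hinge [0.6401 0.1717] 0.5691 0.3395
post [0.5855 0.2161] 0.5045 0.3673
d [0.5988 0.1363] 0.5391 0.2942
d [0.583  0.0808] 0.539 0.2365
d [0.5039 0.1028] 0.4569 0.2361
d [0.52   0.1595] 0.4569 0.2951
[0.55143242 0.11985395]
rel mouth -0.07683428263335719 -0.01602011135085974
o from hinge [0.67239445 0.10226538] drive rel -0.12118086314994089 -0.016011536919608937
t 5.9 pos [0.4702 0.1416 0.1793] yaw -15.78 F [ 0.2 -0.7  0. ] gw 0.402
shift [0.0837 0.0739 0.0995] turn [ 0.0021 -0.0024 -1.5704]
[ 0.46  0.19 -0.91  1.86  0.16  1.17 -2.35]
```

```bash
python3 -m inch '[[[0.042,0.037,0,0,0,0.15,0.2],[0.084,0.074,0,0,0,0.3,0.2],[0.084,0.074,0,0,0,0.45,0.2],[0.084,0.074,0,0,0,0.6,0.2],[0.084,0.074,0,0,0,0.75,0.2],[0.084,0.074,0.02,0,0,0.9,0.2],[0.084,0.074,0.04,0,0,1.05,0.2],[0.084,0.074,0.06,0,0,1.2,0.2],[0.084,0.074,0.08,0,0,1.35,0.2],[0.084,0.074,0.1,0,0,1.5,0.2]]]'
python3 -c "
from h import *
a=np.radians(-15.8);ex=np.array([np.cos(a),np.sin(a)]);ey=np.array([-ex[1],ex[0]])
t=np.array([.5514,.1199])-.06*ey
go(*t,.0185,a-np.pi/2);print(sensors.get_obs()['joint_pos'].round(2))
"
```

```text
clock: 6.9
position: [0.5246, 0.0489, 0.0902]
ee_rot: [0.867, -0.497, -0.034, 0.013]
ft_force: [0.2, 1.3, -2.9]
grip_width: 0.401
grasp_force: 0.0
t 6.9 pos [0.5246 0.0489 0.0902] yaw -59.7 F [ 0.2  1.3 -2.9] gw 0.401
shift [-0.0028 -0.0198  0.0708] turn [0.0728 0.0209 0.8056]
[-0.66  0.35  0.58  1.86 -0.24  1.06 -2.58]
```

```bash
python3 -m inch '[[[0,0,0,0,0,0,0.2],[0,0,0,0,0,0,0.2],[0,0,0,0,0,0,0.2]]]'
python3 -c "
from h import *
a=np.radians(-15.8);ex=np.array([np.cos(a),np.sin(a)]);ey=np.array([-ex[1],ex[0]])
t=np.array([.5514,.1199])-.06*ey
go(*t,.0185,a-np.pi/2);print(sensors.get_obs()['joint_pos'].round(2))
"
```

```text
clock: 7.2
position: [0.5253, 0.0496, 0.0917]
ee_rot: [0.868, -0.495, -0.035, 0.012]
ft_force: [0.7, 0.2, 0.1]
grip_width: 0.4
grasp_force: 0.0
t 7.2 pos [0.5253 0.0496 0.0917] yaw -59.41 F [0.7 0.2 0.1] gw 0.4
shift [-0.0023 -0.0189  0.0725] turn [0.0723 0.0229 0.8107]
[-0.65  0.35  0.57  1.86 -0.24  1.07 -2.58]
```

```bash
python3 -m inch '[[[0,0,0,0,0,-0.15,0.2],[0,0,0,0,0,-0.3,0.2],[0,0,0,0,0,-0.45,0.2],[0,0,0,0,0,-0.6,0.2],[0,0,0,0,0,-0.75,0.2],[0,0,0,0,0,-0.9,0.2],[0,0,0,0,0,-1.05,0.2],[0,0,0,0,0,-1.2,0.2],[0,0,0,0,0,-1.35,0.2],[0,0,0,0,0,-1.5,0.2]]]'
python3 -c "
from h import *
a=np.radians(-15.8);ex=np.array([np.cos(a),np.sin(a)]);ey=np.array([-ex[1],ex[0]])
t=np.array([.5514,.1199])-.06*ey
go(*t,.06,a+np.pi/2);print(sensors.get_obs()['joint_pos'].round(2))
"
```

```text
clock: 8.2
position: [0.5259, 0.0486, 0.0927]
ee_rot: [0.972, 0.232, -0.033, -0.015]
ft_force: [-0.5, 0.1, -0.4]
grip_width: 0.401
grasp_force: 0.0
t 8.2 pos [0.5259 0.0486 0.0927] yaw 26.89 F [-0.5  0.1 -0.4] gw 0.401
shift [ 0.0162 -0.0066  0.0322] turn [-0.0651  0.035  -0.8266]
[-0.43  0.32  0.32  1.85 -0.14  1.06 -1.16]
```

```bash
python3 -m inch '[[[0,0,0,-0.01,0.006,-0.14,0.2],[0,0,0,-0.02,0.012,-0.28,0.2],[0,0,0,-0.03,0.018,-0.42,0.2],[0,0,0,-0.045,0.024,-0.56,0.2],[0,0,0,-0.055,0.03,-0.7,0.2],[0.005,-0.003,0.01,-0.065,0.035,-0.827,0.2],[0.01,-0.006,0.02,-0.065,0.035,-0.827,0.2],[0.016,-0.007,0.032,-0.065,0.035,-0.827,0.2],[0.016,-0.007,0.032,-0.065,0.035,-0.827,0.2]]]'
python3 -c "
from h import *
a=np.radians(-15.8);ex=np.array([np.cos(a),np.sin(a)]);ey=np.array([-ex[1],ex[0]])
t=np.array([.5514,.1199])-.06*ey
go(*t,.0185,a+np.pi/2);print(sensors.get_obs()['joint_pos'].round(2))
"
```

```text
clock: 9.1
position: [0.5337, 0.0633, 0.0574]
ee_rot: [0.8, 0.6, -0.002, -0.001]
ft_force: [-0.8, -0.4, 0.1]
grip_width: 0.4
grasp_force: 0.0
t 9.1 pos [0.5337 0.0633 0.0574] yaw 73.76 F [-0.8 -0.4  0.1] gw 0.4
shift [-0.0006  0.0018  0.0389] turn [-0.0037  0.003  -0.0078]
[-0.37  0.34  0.19  1.9  -0.08  0.92 -0.42]
```

```bash
python3 -m inch '[[[0,0.002,0.02,-0.004,0.003,-0.008,0.2],[0,0.002,0.032,-0.004,0.003,-0.008,0.2],[0,0.002,0.039,-0.004,0.003,-0.008,0.2],[0.01,0.002,0.039,-0.004,0.003,-0.008,0.2],[0.016,0.002,0.039,-0.004,0.003,-0.008,0.2],[0.021,0.002,0.039,-0.004,0.003,-0.008,0.2],[0.026,0.002,0.039,-0.004,0.003,-0.008,0.2],[0.031,0.002,0.039,-0.004,0.003,-0.008,0.2],[0.033,0.002,0.039,-0.004,0.003,-0.008,0.2],[0.033,0.002,0.039,-0.004,0.003,-0.008,0.2]]]'
python3 -c "
from h import *
go(.5,.1,.0185,np.radians(74.2))"
python3 -m inch '[[[-0.02,0,0,0,0,0,0.2],[-0.04,0,-0.03,0,0,0,0.2],[-0.04,0,-0.07,0,0,0,0.2],[-0.04,0,-0.07,0,0,0.15,0.2],[-0.04,0,-0.07,0,0,0.3,0.2],[-0.04,0,-0.07,0,0,0.45,0.2],[-0.04,0,-0.07,0,0,0.6,0.2],[-0.04,0,-0.07,0,0,0.75,0.2],[-0.04,0,-0.07,0,0,0.9,0.2],[-0.04,0,-0.07,0,0,1.05,0.2]]]'
python3 -c "
from h import *
go(.46,.144,.18,np.radians(-15.8));print(sensors.get_obs()['joint_pos'].round(2))"
```

```text
clock: 10.1
position: [0.5452, 0.0946, 0.0199]
ee_rot: [0.797, 0.604, 0.001, 0.001]
ft_force: [0.3, -0.1, 0.3]
grip_width: 0.399
grasp_force: 0.0
t 10.1 pos [0.5452 0.0946 0.0199] yaw 74.38 F [ 0.3 -0.1  0.3] gw 0.399
shift [-0.007  -0.045   0.0013] turn [ 0.0025 -0.0009  0.0032]
clock: 11.1
position: [0.534, 0.0555, 0.0898]
ee_rot: [0.993, 0.12, 0.001, 0.0]
ft_force: [0.5, -0.2, 0.2]
grip_width: 0.402
grasp_force: 0.0
t 11.1 pos [0.534  0.0555 0.0898] yaw 13.83 F [ 0.5 -0.2  0.2] gw 0.402
shift [-0.0505 -0.1036 -0.0904] turn [-2.000e-04 -2.500e-03  5.171e-01]
[-0.5   0.29  0.36  1.89 -0.12  0.98 -1.42]
```

```bash
python3 -m inch '[[[-0.01,-0.01,-0.045,0,0,0.13,0.2],[-0.02,-0.04,-0.09,0,0,0.26,0.2],[-0.03,-0.07,-0.09,0,0,0.39,0.2],[-0.05,-0.104,-0.09,0,-0.002,0.517,0.2],[-0.05,-0.104,-0.09,0,-0.002,0.517,0.2],[-0.05,-0.104,-0.09,0,-0.002,0.517,0.2],[-0.05,-0.104,-0.09,0,-0.002,0.517,0.2],[-0.05,-0.104,-0.09,0,-0.002,0.517,0.2]]]'
python3 -c "
from h import *
go(.46,.144,.18,np.radians(-15.8));print(sensors.get_obs()['joint_pos'].round(2))
im=imaging.camera('wrist')[0:240,160:480];cv2.imwrite('pics/w5.png',cv2.resize(im,(800,600),interpolation=cv2.INTER_CUBIC))"
```

```text
clock: 11.9
position: [0.4604, 0.1432, 0.1795]
ee_rot: [0.991, -0.135, 0.0, 0.0]
ft_force: [-0.5, -0.8, 0.8]
grip_width: 0.403
grasp_force: 0.0
t 11.9 pos [0.4604 0.1432 0.1795] yaw -15.49 F [-0.5 -0.8  0.8] gw 0.403
shift [-0.0007 -0.0007 -0.0005] turn [ 0.0003 -0.0005  0.0055]
[-0.72  0.06  0.34  1.93 -0.02  1.15 -2.22]
```

View pics/w5.png

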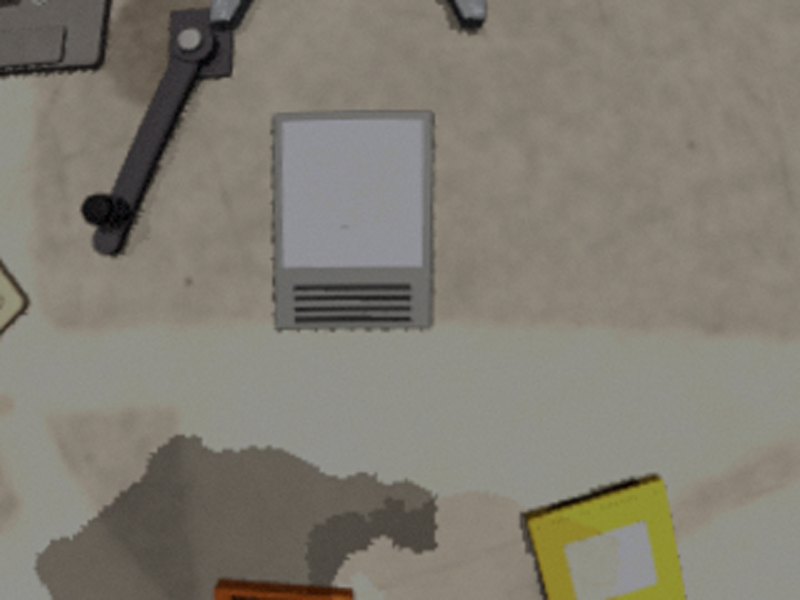

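```bash
python3 -c "
from h import *
s=2.5
a=np.radians(-15.8);ex=np.array([np.cos(a),np.sin(a)]);ey=np.array([-ex[1],ex[0]])
def q(u,v,z): return wray((160+u/s,v/s),z)[:2]
L=q(211,22,.015);R=q(485,20,.015);L2=q(233,22,.015);R2=q(462,22,.015);H=q(190,40,.018)
D=[q(u,v,.012) for u,v in [(273,111),(434,111),(432,328),(276,328)]];c=np.mean(D,0);b=D[0]-D[3]+D[1]-D[2]
print(c,'yaw',np.degrees(np.arctan2(b[1],b[0])))
for n,m in [('out',(L+R)/2),('in',(L2+R2)/2)]: print(n,(c-m)@ex,(c-m)@ey)
o=H+.05*ex-.058*ey;print('o',o,(c-o)@ex,(c-o)@ey)
d=L-R;print('dock yaw from tips',np.degrees(np.arctan2(d[1],d[0]))-90)
t=c-.085*ex;go(*t,.06,a)
"
```

```text
[0.55635321 0.13378111] yaw -15.628212203996997
out -0.0783458648945764 -0.0026696138952581926
in -0.07734968133285824 -0.0026840717939095315
o [0.67406379 0.10359127] -0.12148333375341437 -0.0030010600623603585
dock yaw from tips -16.62725835172519
t 11.95 pos [0.4604 0.1432 0.1795] yaw -15.5 F [-0.8 -0.3 -0.2] gw 0.403
shift [ 0.0099 -0.017   0.1195] turn [ 0.0003 -0.0004  0.0053]
```

```bash
python3 -m inch '[[[0,-0.017,0.04,0,0,0.005,0.2],[0,-0.017,0.08,0,0,0.01,0.2],[0,-0.017,0.12,0,0,0.01,0.2],[0.005,-0.017,0.145,0,0,0.01,0.2],[0.01,-0.017,0.157,0,0,0.01,0.2],[0.01,-0.017,0.161,0,0,0.01,0.2],[0.01,-0.017,0.161,0,0,0.01,0.2]]]'
python3 -c "
from h import *
go(.6238,.1144,.0185,np.radians(-16.2))"
```

```text
clock: 12.65
position: [0.4747, 0.1577, 0.019]
ee_rot: [0.99, -0.139, 0.0, -0.0]
ft_force: [-0.8, -0.6, 0.8]
grip_width: 0.401
grasp_force: 0.0
t 12.65 pos [0.4747 0.1577 0.019 ] yaw -16.04 F [-0.8 -0.6  0.8] gw 0.401
shift [0.1553 0.0004 0.0006] turn [-0.0002 -0.0008  0.0028]
```

```bash
python3 -m inch '[[[0.015,0,0.001,0,0,0.003,0.2],[0.025,0,0.001,0,0,0.003,0.2],[0.032,0,0.001,0,0,0.003,0.2],[0.039,-0.0005,0.001,0,0,0.003,0.2],[0.046,-0.001,0.001,0,0,0.003,0.2],[0.053,-0.0015,0.001,0,0,0.003,0.2],[0.060,-0.002,0.001,0,0,0.003,0.2],[0.067,-0.0025,0.001,0,0,0.003,0.2],[0.074,-0.0025,0.001,0,0,0.003,0.2],[0.08,-0.0025,0.001,0,0,0.003,0.2]]]'
python3 -m inch '[[[0.004,0,0,0,0,0,0.2],[0.008,0,0,0,0,0,0.2],[0.012,0,0,0,0,0,0.2],[0.016,0,0,0,0,0,0.2],[0.016,0,0,0,0,0,0.2]]]'
python3 -c "
from h import *
go(.6238,.1144,.0185,np.radians(-16.2))
im=imaging.camera('wrist')[0:270,160:480];cv2.imwrite('pics/w6.png',cv2.resize(im,(710,599),interpolation=cv2.INTER_CUBIC))"
```

```text
clock: 13.65
position: [0.5523, 0.1381, 0.0176]
ee_rot: [0.99, -0.141, 0.0, 0.0]
ft_force: [-1.3, 0.3, 0.1]
grip_width: 0.397
grasp_force: 0.6
clock: 14.15
position: [0.5677, 0.1335, 0.0177]
ee_rot: [0.99, -0.141, 0.001, 0.0]
ft_force: [0.3, -0.1, 0.3]
grip_width: 0.402
grasp_force: 0.0
t 14.15 pos [0.5677 0.1335 0.0177] yaw -16.2 F [ 0.3 -0.1  0.3] gw 0.402
shift [ 0.0592  0.0027 -0.0007] turn [-0.0001 -0.001   0.    ]
```

View pics/w6.png

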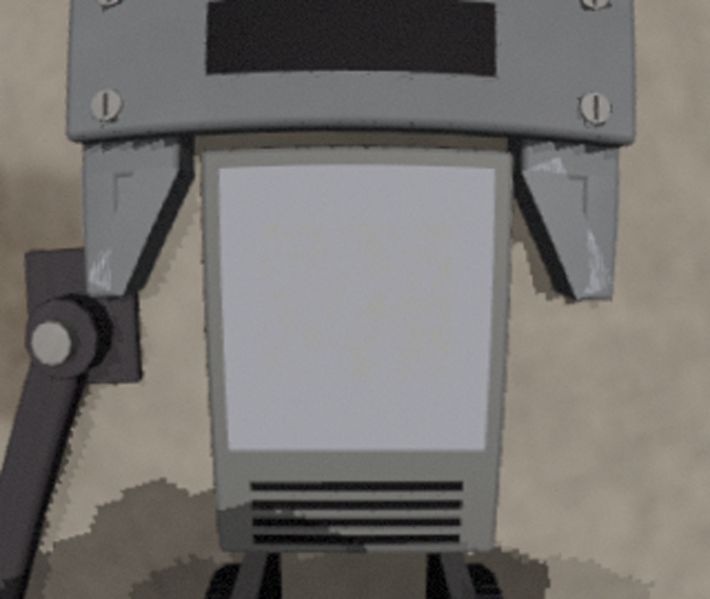

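```bash
python3 -m inch '[[[0.006,0,0,0,0,0,0.2],[0.012,-0.0005,0,0,0,0,0.2],[0.018,-0.001,0,0,0,0,0.2],[0.024,-0.001,0,0,0,0,0.2],[0.03,-0.001,0,0,0,0,0.2],[0.036,-0.001,0,0,0,0,0.2],[0.042,-0.001,0,0,0,0,0.2],[0.047,-0.001,0,0,0,0,0.2],[0.052,-0.001,0,0,0,0,0.2],[0.052,-0.001,0,0,0,0,0.2]]]'
python3 -m inch '[[[0.002,0,0,0,0,0,0.2],[0.004,0,0,0,0,0,0.2],[0.006,0,0,0,0,0,0.2],[0.006,0,0,0,0,0,0.2]]]'
```

```text
clock: 15.2
position: [0.6181, 0.1198, 0.0177]
ee_rot: [0.99, -0.141, 0.001, 0.0]
ft_force: [-1.0, -0.2, 0.2]
grip_width: 0.403
grasp_force: 0.0
clock: 15.6
position: [0.6218, 0.1192, 0.0174]
ee_rot: [0.99, -0.14, -0.001, -0.0]
ft_force: [-7.2, 1.3, 5.0]
grip_width: 0.402
grasp_force: 3.5
```

```bash
python3 -m inch '[[[0.0015,0,0,0,0,0,0.2],[0.0015,0,0,0,0,0,0.2]]]'
python3 -c "
from h import *
go(.6238,.1144,.0185,np.radians(-16.2))
im=imaging.camera('wrist')[0:270,160:480];cv2.imwrite('pics/w7.png',cv2.resize(im,(710,599),interpolation=cv2.INTER_CUBIC))"
```

```text
clock: 15.8
position: [0.6219, 0.1192, 0.0173]
ee_rot: [0.99, -0.14, -0.003, -0.0]
ft_force: [-13.3, 1.9, 8.9]
grip_width: 0.402
grasp_force: 6.6
t 15.8 pos [0.6219 0.1192 0.0173] yaw -16.13 F [-13.3   1.9   8.9] gw 0.402
shift [ 0.0031  0.0041 -0.0012] turn [0.0007 0.0055 0.0012]
```

View pics/w7.png

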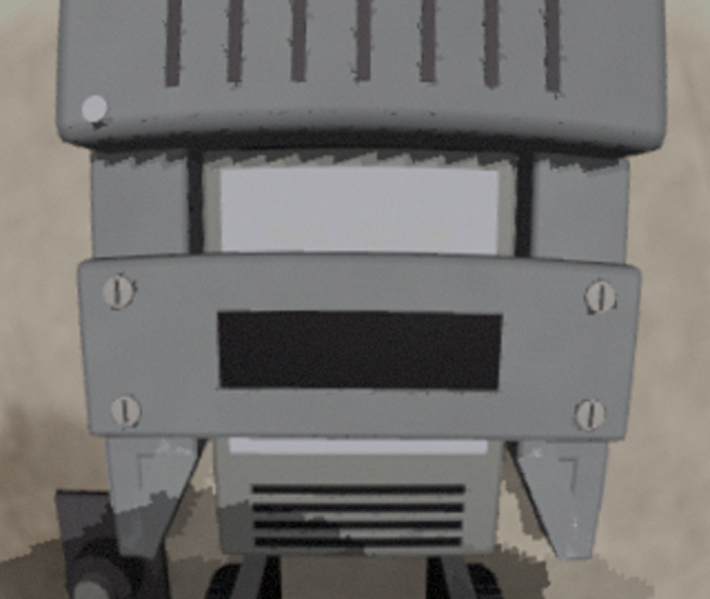

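The drive is home. Its end is flush with the cheek tips at crop row ~555, its front sits against the housing, and it lies straight in the channel, with force rising at no movement. Next is the latch.

```bash
python3 -m inch '[[[-0.01,0,0,0,0,0,0.2],[-0.03,0,0,0,0,0,0.2],[-0.045,0,-0.02,0,0,0,0.6],[-0.05,0,-0.06,0,0,0,1],[-0.05,0,-0.1,0,0,0,1],[-0.05,0,-0.12,0,0,-0.1,1],[-0.05,0,-0.12,0,0,-0.25,1],[-0.05,0,-0.12,0,0,-0.4,1],[-0.05,0,-0.12,0,0,-0.55,1],[-0.05,0,-0.12,0,0,-0.7,1]]]'
python3 -c "
from h import *
go(.607,.243,.12,np.radians(51));print(sensors.get_obs()['joint_pos'].round(2))
imaging.camera('top');
for r in spotter.look_for('latch_post','top')[:2]: print(r,ray('top',r['pixel'],.03))
imaging.camera('scene');
for r in spotter.look_for('latch_post','scene')[:2]: print(r,ray('scene',r['pixel'],.03))"
```

```text
clock: 16.85
position: [0.5765, 0.1321, 0.1378]
ee_rot: [0.978, 0.21, 0.001, 0.0]
ft_force: [-0.4, -0.1, -0.7]
grip_width: 0.001
grasp_force: 0.0
t 16.85 pos [0.5765 0.1321 0.1378] yaw 24.29 F [-0.4 -0.1 -0.7] gw 0.001
shift [ 0.0734 -0.0885  0.0179] turn [ 0.0008 -0.0012 -0.4662]
[-0.5   0.34  0.24  1.7  -0.09  1.11 -1.38]
{'pixel': [280.4, 175.1], 'conf': 0.61} [0.59264692 0.19553321 0.03      ]
```

```bash
python3 -m inch '[[[0.02,-0.03,0,0,0,-0.14,1],[0.045,-0.06,0,0,0,-0.28,1],[0.073,-0.089,0,0,0,-0.42,1],[0.073,-0.089,0.018,0,0,-0.466,1],[0.073,-0.089,0.05,0,0,-0.466,1],[0.073,-0.089,0.08,0,0,-0.466,1],[0.073,-0.089,0.1,0,0,-0.466,1],[0.073,-0.089,0.1,0,0,-0.466,1]]]'
cat > arc.py <<'E'
from h import *
H=np.array([.6405,.172]);import sys
o=sensors.get_obs();R=Ro.from_quat(o["ee_rot"])
print(o["clock"],o["position"].round(4),np.round(o["ft_force"],1),o["joint_pos"].round(2))
for th in np.linspace(float(sys.argv[1]),float(sys.argv[2]),int(sys.argv[3])):
    t=np.radians(th);p=H+.072*np.array([np.cos(t),np.sin(t)])-.018*np.array([-np.sin(t),np.cos(t)])
    s=R.inv().apply(np.array([*p,.036])-o["position"]);T=Ro.from_euler("z",t-np.pi/2)*Ro.from_quat([1,0,0,0])
    print(round(th),[round(float(x),3) for x in [*s,*(R.inv()*T).as_rotvec()]])
E
python3 arc.py 141 190 9
```

```text
clock: 17.85
position: [0.6051, 0.2423, 0.0344]
ee_rot: [0.905, 0.426, -0.003, 0.0]
ft_force: [-0.3, -0.4, 0.9]
grip_width: 0.001
grasp_force: 0.0
17.85 [0.6051 0.2423 0.0344] [-0.3 -0.4  0.9] [-0.54  0.58  0.12  1.59 -0.08  0.98 -1.09]
141 [-0.014, -0.0, -0.002, -0.002, 0.005, -0.01]
147 [-0.022, -0.002, -0.002, -0.002, 0.005, -0.117]
153 [-0.03, -0.002, -0.001, -0.002, 0.005, -0.223]
159 [-0.038, -0.002, -0.001, -0.002, 0.004, -0.33]
166 [-0.046, -0.001, -0.001, -0.003, 0.004, -0.437]
172 [-0.054, 0.001, -0.001, -0.003, 0.004, -0.544]
178 [-0.061, 0.004, -0.001, -0.003, 0.004, -0.651]
184 [-0.068, 0.007, -0.001, -0.003, 0.004, -0.758]
190 [-0.075, 0.012, -0.001, -0.004, 0.004, -0.865]
```

```bash
python3 -m inch '[[[-0.007,0,-0.001,0,0.004,-0.01,1],[-0.014,0,-0.001,0,0.004,-0.01,1],[-0.022,-0.002,-0.001,0,0.004,-0.117,1],[-0.03,-0.002,-0.001,0,0.004,-0.223,1],[-0.038,-0.002,-0.001,0,0.004,-0.33,1],[-0.046,-0.001,-0.001,0,0.004,-0.437,1],[-0.054,0.001,-0.001,0,0.004,-0.544,1],[-0.061,0.004,-0.001,0,0.004,-0.651,1],[-0.068,0.007,-0.001,0,0.004,-0.758,1],[-0.075,0.012,-0.001,0,0.004,-0.865,1]]]'
python3 arc.py 190 256 12
python3 -c "
from h import *
for c in ['top','scene','wrist']:
  imaging.camera(c)
  for r in spotter.look_for('latch_post',c)[:2]: print(c,r,ray(c,r['pixel'],.03) if c!='wrist' else wray(r['pixel'],.03))"
```

```text
clock: 18.85
position: [0.5691, 0.1773, 0.0405]
ee_rot: [0.64, 0.768, 0.003, -0.0]
ft_force: [-0.5, 1.4, 0.4]
grip_width: -0.004
grasp_force: 0.4
18.85 [0.5691 0.1773 0.0405] [-0.5  1.4  0.4] [-0.34  0.46 -0.05  1.75  0.02  0.93 -0.21]
190 [0.0, -0.003, 0.004, 0.005, -0.004, 0.007]
196 [-0.007, -0.004, 0.004, 0.005, -0.004, -0.098]
202 [-0.015, -0.005, 0.004, 0.005, -0.003, -0.202]
208 [-0.023, -0.005, 0.004, 0.005, -0.003, -0.307]
214 [-0.03, -0.004, 0.004, 0.005, -0.003, -0.412]
220 [-0.038, -0.002, 0.004, 0.006, -0.003, -0.517]
226 [-0.045, 0.0, 0.004, 0.006, -0.002, -0.621]
232 [-0.052, 0.003, 0.004, 0.006, -0.002, -0.726]
238 [-0.059, 0.007, 0.004, 0.006, -0.002, -0.831]
244 [-0.065, 0.012, 0.004, 0.006, -0.001, -0.935]
250 [-0.071, 0.017, 0.004, 0.006, -0.001, -1.04]
256 [-0.076, 0.023, 0.004, 0.006, -0.001, -1.145]
scene {'pixel': [291.5, 183.7], 'conf': 0.66} [0.58342845 0.1549402  0.03      ]
wrist {'pixel': [394.9, 274.6], 'conf': 0.58} [0.6103116  0.17906686 0.03      ]
```

```bash
python3 -m inch '[[[-0.007,-0.004,0.004,0.005,-0.004,-0.098,1],[-0.015,-0.005,0.004,0.005,-0.003,-0.202,1],[-0.023,-0.005,0.004,0.005,-0.003,-0.307,1],[-0.03,-0.004,0.004,0.005,-0.003,-0.412,1],[-0.038,-0.002,0.004,0.005,-0.003,-0.517,1],[-0.045,0,0.004,0.006,-0.002,-0.621,1],[-0.052,0.003,0.004,0.006,-0.002,-0.726,1],[-0.059,0.007,0.004,0.006,-0.002,-0.831,1],[-0.059,0.007,0.004,0.006,-0.002,-0.831,1]]]'
python3 arc.py 238 258 6
```

```text
clock: 20.05
position: [0.5867, 0.1201, 0.0346]
ee_rot: [0.278, 0.961, -0.001, -0.001]
ft_force: [-0.7, -0.4, 0.6]
grip_width: 0.0
grasp_force: 0.0
20.05 [0.5867 0.1201 0.0346] [-0.7 -0.4  0.6] [-0.13  0.49 -0.19  1.73  0.11  0.94  0.65]
238 [-0.0, 0.001, -0.001, -0.002, -0.001, -0.004]
242 [-0.005, -0.001, -0.001, -0.002, -0.001, -0.074]
246 [-0.01, -0.001, -0.001, -0.002, -0.001, -0.144]
250 [-0.015, -0.002, -0.001, -0.002, -0.001, -0.214]
254 [-0.021, -0.002, -0.001, -0.002, -0.001, -0.284]
258 [-0.026, -0.001, -0.001, -0.002, -0.001, -0.353]
```

```bash
python3 -m inch '[[[-0.005,-0.001,-0.001,0,0,-0.074,1],[-0.01,-0.001,-0.001,0,0,-0.144,1],[-0.015,-0.002,-0.001,0,0,-0.214,1],[-0.018,-0.002,-0.001,0,0,-0.25,1],[-0.021,-0.002,-0.001,0,0,-0.284,1],[-0.021,-0.002,-0.001,0,0,-0.284,1]]]'
python3 arc.py 254 258 3
```

```text
clock: 20.65
position: [0.6029, 0.1083, 0.0354]
ee_rot: [0.14, 0.99, -0.001, -0.001]
ft_force: [0.1, 0.7, 0.9]
grip_width: 0.002
grasp_force: 0.0
20.65 [0.6029 0.1083 0.0354] [0.1 0.7 0.9] [-0.07  0.52 -0.23  1.69  0.14  0.96  0.94]
254 [-0.001, -0.0, -0.001, -0.002, -0.002, -0.002]
256 [-0.003, -0.001, -0.001, -0.002, -0.002, -0.037]
258 [-0.006, -0.001, -0.001, -0.002, -0.002, -0.071]
```

```bash
python3 -m inch '[[[-0.002,0,0,0,0,0,1],[-0.004,0,0,0,0,0,1],[-0.004,0,0,0,0,0,1]]]'; python3 -m inch '[[[-0.001,0,0,0,0,0,1],[-0.002,0,0,0,0,0,1],[-0.002,0,0,0,0,0,1]]]'
```

```text
clock: 20.95
position: [0.6045, 0.1078, 0.0351]
ee_rot: [0.139, 0.99, -0.001, -0.003]
ft_force: [-12.1, 1.0, 7.8]
grip_width: 0.0
grasp_force: 5.6
clock: 21.25
position: [0.6048, 0.1077, 0.035]
ee_rot: [0.139, 0.99, -0.001, -0.005]
ft_force: [-19.3, 1.2, 13.6]
grip_width: -0.0
grasp_force: 9.5
```

```bash
python3 -m inch '[[[0.01,0,0,0,0,0,1],[0.03,0,0,0,0,0,1],[0.05,0,-0.03,0,0,0,1],[0.06,0,-0.08,0,0,0,1],[0.06,0,-0.12,0,0,0,1],[0.06,0,-0.16,0,0,0,1],[0.1,0,-0.2,0,0,0,1],[0.14,0,-0.2,0,0,0,1],[0.14,0,-0.2,0,0,0,1],[0.14,0,-0.2,0,0,0,1]]]'
python3 -c "
from h import *
print(sensors.get_obs()['joint_velocities'].round(3))
o=np.array([.673,.1025]);a=np.radians(-16.2);ex=np.array([np.cos(a),np.sin(a)]);ey=np.array([-ex[1],ex[0]])
def W(x,y,z): p=o+x*ex+y*ey;return [*p,z]
for c in ['top','scene']:
  im=imaging.camera(c);cv2.imwrite(f'pics/{c}_end.png',im)
  for l in ['latch_post','drive','cassette_grey','card_adapter','tape_roll']:
    for r in spotter.look_for(l,c)[:3]: print(c,l,r['conf'],r['pixel'],ray(c,r['pixel'],.03 if l=='latch_post' else .012).round(3))
  print(c,'expected closed post',proj(c,W(-.05,-.014,.03)).round(1),'drive visible end',proj(c,W(-.03,0,.012)).round(1))
im=imaging.camera('top');g=cv2.cvtColor(im,cv2.COLOR_BGR2GRAY)
for x in [-.058,-.054,-.05,-.046,-.042,-.036]:
  print(x,[int(g[tuple(np.round(proj('top',W(x,y,.013))[::-1]).astype(int))]) for y in (.04,.02,.0,-.014,-.025)])
"
```

```text
clock: 22.25
position: [0.4742, 0.1451, 0.2363]
ee_rot: [0.139, 0.99, -0.001, -0.0]
ft_force: [0.2, -0.9, -0.3]
grip_width: 0.0
grasp_force: 0.0
[ 0.011  0.044  0.023 -0.022  0.009 -0.001  0.011]
top latch_post 0.52 [282.1, 171.5] [0.625 0.105 0.03 ]
top drive 0.84 [281.3, 163.3] [0.651 0.106 0.012]
top drive 0.68 [314.3, 262.5] [0.408 0.048 0.012]
top tape_roll 0.56 [390.5, 222.0] [ 0.485 -0.138  0.012]
top expected closed post [282.9 172.9] drive visible end [279.5 166. ]
scene latch_post 0.68 [313.0, 182.6] [0.615 0.111 0.03 ]
scene drive 0.61 [268.6, 268.4] [0.371 0.069 0.012]
scene drive 0.6 [324.2, 176.7] [0.661 0.106 0.012]
scene drive 0.58 [219.4, 234.2] [0.382 0.218 0.012]
scene cassette_grey 0.88 [287.3, 151.5] [0.688 0.242 0.012]
scene card_adapter 0.76 [242.8, 169.6] [0.569 0.303 0.012]
scene tape_roll 0.65 [368.9, 256.7] [ 0.509 -0.1    0.012]
scene expected closed post [317.2 182.3] drive visible end [319.3 180. ]
-0.058 [161, 76, 110, 90, 99]
-0.054 [150, 64, 70, 27, 77]
-0.05 [127, 77, 77, 24, 84]
-0.046 [116, 74, 72, 34, 83]
-0.042 [111, 88, 87, 42, 123]
-0.036 [87, 105, 96, 90, 135]
```

```bash
python3 -c "
import cv2,numpy as np
for c,bx in [('scene',(235,295,330,395)),('top',(195,255,345,405))]:
  a=cv2.imread(f'pics/{c}0.png',0);b=cv2.imread(f'pics/{c}_end.png',0);r0,r1,c0,c1=bx
  r=cv2.matchTemplate(b[r0-15:r1+15,c0-15:c1+15],a[r0:r1,c0:c1],cv2.TM_CCOEFF_NORMED);print(c,cv2.minMaxLoc(r)[1::2])
c='scene';a=cv2.imread(f'pics/{c}0.png',0);b=cv2.imread(f'pics/{c}_end.png',0)
for n,(x,y) in {'cass':(287,151),'card':(244,171)}.items():
  r=cv2.matchTemplate(b[y-25:y+25,x-28:x+28],a[y-13:y+13,x-16:x+16],cv2.TM_CCOEFF_NORMED);print(n,cv2.minMaxLoc(r)[1::2])
"
```

```text
scene (0.9992925524711609, (15, 15))
top (0.9977400302886963, (15, 15))
cass (0.8483005166053772, (12, 12))
card (0.8406165242195129, (12, 12))
```

No bystander has moved (all offsets are zero), and the latch is closed.

```bash
python3 -c "
from workcell import order
print(order.hand_in())"
```

```text
the job is handed in; nothing more can be done
None
```

The drive is home in the dock, the latch arm is closed behind it, the bystanders have not moved, and the job is handed in at about 22 s of the 58 s allowed; the hand-in call returned no verdict.

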